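Clip a repaired circuit board into the transport rack

TASK

Take the large circuit board out of the slotted wooden block and clip it into the empty front slot of the aluminium transport rack, component side to the front like the board already behind it: lower its foot into the groove with the board leaning out to the front, slide it left along the groove until you feel the end stop, then swing it upright against the posts until both spring clips have snapped over its face. Do not force it, let go of it, and leave the small board and the other things on the bench where they are.

Things in the scene. Friction and masses are not known exactly. Their poses are not given: they have to be found in the camera images.
- board: Large circuit board, loose, 0.11 to 0.23 kg: green plate 120 wide x 104 high x 4 mm thick, upright in one groove of the wooden block. Origin: middle of the bottom (foot) edge, mid thickness; z up, y along the width, x through the thickness. Components stand up to 15 mm out of the -x (front) face, below 82 mm height; the +x face is flat. A notch 8.5 mm deep in each side edge, z = 61 to 71 mm.
- board_grip (a point): Middle of the large board's aluminium grip rail, 108 mm above its origin: 70 wide (y) x 16 high (z) x 10 mm thick (x), along the middle of the top edge and standing 12 mm above the plate. Take the board here, one finger before and one behind it.
- board_top (a point): Point of the large board at the middle of its plate's top edge (board x = 0, y = 0, z = 104 mm).
- board_face (a point): Point 10 mm in front of the middle of the large board, on its component side (board x = -10, y = 0, z = 52 mm).
- small_board: The other loose circuit board, 86 wide x 68 high x 4 mm thick, without grip rail, upright in the other groove of the wooden block, 54 mm before or behind the large one. It stays there. Origin: middle of its bottom edge; z up.
- stand: Slotted wooden block, fixed, 100 deep (x) x 140 wide (y) x 24 mm high, origin under its centre. Two grooves along y at x = -27 and +27 mm, 5.6 mm wide, 16 mm deep, floor 8 mm above the bench; which board stands in which groove varies.
- rack: Base of the aluminium transport rack, fixed: plate 172 x 184 mm, x = -45 to +127 mm. Origin on the bench under the middle of the front groove; x from front to back (boards go in towards +x), y along the grooves, z up. Two grooves along y at x = 0 (empty) and +85 mm. On it stands a frame of posts, 112 mm high, with pins, end stops and spring clips, and a board clipped in at the rear groove.
- slot (a point): Middle of the front groove's floor, 12 mm above the bench, axes as the rack's. Groove 12 mm deep, 176 long, open-ended; rear wall upright at x = +2 mm, front wall slopes from x = -3.5 mm at the floor to -9.5 mm at the top, so the foot enters along the board's own plane with its top leaning 0.3 to 0.4 rad to -x. A seated board has x = 0, z = 0 and the same axes here; y depends on the frame.
- groove_left (a point): Left (+y) end of the front groove's floor, y = +88 mm from the slot point. The frame is clamped by thumb screws anywhere within 16 mm either way of the middle along y; its place is not reported. Its end stop spans the groove near here, 14 to 30 mm above the floor: slide the leaning board's foot to +y until its left edge meets the stop; then its notches face the pins (0.3 mm from ideal).
- clip_left (a joint): Clip at the front slot's +y edge, hinged at its post, rad: 0 sprung in, 0.08 to 0.12 while the board's edge passes, 0 to 0.04 once snapped over a seated board. Its round nose (6 mm radius, 79 to 99 mm above the groove floor) reaches 2 mm over the edge. The board meets both noses leaning about 0.13 rad; roughly 8 to 16 N to +x at the grip rail snap it past; the clips then press it onto the posts.
- clip_right (a joint): The same for the clip at the -y edge. Each post (faces at x = +2 mm, 50 to 65 mm either side of the frame's middle) also has a pin of 5 mm diameter, 7.5 mm long, 66 mm above the groove floor, 56.5 mm from the middle, for a side notch of the board: play 2.5 mm in height, about 2.5 mm inward in y. A board lowered upright, or swung up at a wrong y, lands on the pins or posts.
- screwdriver: Screwdriver lying on the bench between block and rack, 24 mm across, 158 mm long; bystander. Origin under its centre.
- phone: Telephone lying on the bench, 165x81x11 mm; bystander. Origin under its centre.
- flat_pliers: Flat-nose pliers lying on the bench, 143x64x11 mm; bystander. Origin under their centre.
Not all that is in view belongs to the job. Leave any pink look-alike of the board alone.

How it is judged:
By the outcome, as a careful person would: the job done as asked, in the order asked, and still so for the second after the job is handed in, with the robot touching nothing.
It also fails if it takes over 53 s, if anything falls off the work surface, if the arm or the gripper's body presses on something with over 40 N, if the wrist force passes 120 N, or if a joint passes its speed limit or range.

ROBOT

A 6-joint arm with a two-finger parallel gripper is mounted at the origin on a cart in front of the work surface, level with it; the furniture and walls round the work are solid. World frame = base frame: x ahead of the robot, y to its left, z up, the work surface at z = 0. Lengths are in m, angles in degrees, forces in N, time in s.
With the tool pointing down it reaches from about 0.375 to 0.9 m from the base axis. Payload 3.1 kg.
Tool frame: the origin (TCP) lies at the very end of the fingers, on their centre line; the grasp point (between the pads) lies 19 mm behind it (bot.tcp_to_grasp is the distance from the TCP to the grasp point, in m); z points along the fingers, y is the direction in which the jaws open and shut (so a half turn about z gives the same grasp; the last joint's range is limited). The gripper opens to 87 mm and grips with 3 to 60 N. Pads are 19 mm wide; open, the fingers measure 117 mm over their backs; the gripper's body (75 mm by 190 mm) begins 51 mm behind the grasp point.
Start: joints at [57.038, 30.224, 82.088, -0, 67.689, -10.227], TCP at [0.242, 0.576, 0.184] pointing down, gripper open.
Joint ranges: [-176.69, 176.69], [-43.24, 126.21], [12.49, 139.97], [-82, 262], [0, 151.66], [-163.58, 163.58]. Speed limits (degrees/s): [159.86, 159.86, 180, 180, 180, 180].

INTERFACE

Orientations are given as a 3x3 rotation matrix whose columns are the frame's x, y, z axes.
In Python, from rig import telemetry, eyes, order, bot gives the robot as it stands. The module is installed in compiled form; this text tells all that it offers.
- The arm moves only by the tool servo_tool, never from a script. Its argument "targets" is a list of rows, each a list of 2 entries, a list of its own where there are three numbers: the shift along the tool's x, y, z in m, then the turn, a rotation vector about the tool's x, y, z in rad. In form: [[[tx, ty, tz], [wx, wy, wz]], ...]. A call has 1 to 12 rows; each row is the pose to reach, as a shift and turn from the pose commanded when the call began, along the tool's axes at that moment; what a row does not reach only later rows make up. A row lasts 1/8 s, in which the tool goes at most 62.5 mm and 10.7 degrees, less where a joint would pass 70% of its speed; a pose out of reach is approached as far as the arm can. A call with a gripper value outside its range is refused whole. "gripper" is the finger opening in m, from 0 to 0.087, set as the call begins (left out, the last holds). The fingers move at their own pace and stop on an object; the grip force is fixed at half the most. Time passes only in rows, so rows that repeat a pose let the fingers close. It gives the time, the measured TCP pose, the force and the opening at its end, in the units of the state.
- telemetry.read_state(): the state, without advancing time (a new reading comes with each control period).
- eyes.capture(name): name is "scene" or "side" or "wrist"; returns a dict with "pixels" (400x640x3 uint8, blue, green, red), "intrinsics" (3x3 intrinsics, pixels), "extrinsics" (4x4, takes a point from camera to world coordinates); the wrist camera has in their place "T_tool_cam" (4x4, takes a point from camera to tool coordinates, whose origin is the TCP and whose axes are the flange's). Camera axes: x right, y down, z forward; pixel columns grow to the right and rows downward; lengths in m; the calibration is good to about 2 mm. A picture is of the moment at which its call begins: read the wrist's pose just before it. There is no depth.
- order.hand_in(): hands the job in, once; it reports no verdict.
The state is a dict: "time_s": time; "joint_positions": joint angles; "qvel": joint speeds; "tau": joint torques, N m; "position": TCP position; "tcp_rot": TCP orientation; "force": force on the tool from outside, world axes, zero at the start; "moment": the same for the moment, N m; "opening": opening from 0.0 (shut) to 1.0 (fully open).
Only numpy, scipy, OpenCV 4.12 (cv2) and the standard library are available. Lean on these libraries where they do the work, as an engineer would, in place of code of your own. Each camera call takes 0.05 s, during which the arm holds its last target. There are 200 camera calls.

## Working session

There is one attempt and no reset: what is moved stays moved. The work goes in short steps, Python scripts to look and compute and a tool call to move; the robot and the scene stay as the last step left them, time stands still between calls to the robot, and variables do not carry over. Pictures are saved under pics/ and viewed, about 8 in all and at most 12, crops included, and the job is handed in when it is done.

Besides the shell and the picture viewer there is one more tool, called after "Request:" as name(argument=value, ...) on one line, values as JSON. servo_tool: Moves the arm, as the interface text tells. Its arguments: {"type":"object","properties":{"targets":{"type":"array","items":{"type":"array"}},"gripper":{"type":"number"}},"required":["targets"]}

```bash
mkdir -p pics; ls; python3 - <<'E'
from rig import telemetry, eyes, bot
import cv2,numpy as np
np.set_printoptions(precision=4,suppress=True)
s=telemetry.read_state(); print(s)
for n in ("scene","side"):
    c=eyes.capture(n); cv2.imwrite(f"pics/{n}0.png",c["pixels"]); print(n,c["intrinsics"],c["extrinsics"])
c=eyes.capture("wrist");cv2.imwrite("pics/wrist0.png",c["pixels"]);print(c["intrinsics"],c["T_tool_cam"])
E
```

```text
pics
{'time_s': 0.0, 'joint_positions': array([ 57.0371,  30.2808,  82.1563,  -0.0008,  67.691 , -10.225 ]), 'qvel': array([-0.0296, -0.0368, -0.0575,  0.0053, -0.0013, -0.1664]), 'tau': array([ -0.0002, -44.0041, -17.6592,   0.0632,   0.0583,  -0.0002]), 'position': array([0.2411, 0.5757, 0.1828]), 'tcp_rot': array([[-0.9223,  0.3865, -0.0012],
       [ 0.3865,  0.9223, -0.0019],
       [ 0.0004, -0.0022, -1.    ]]), 'force': array([-0.3615,  0.0651, -0.0263]), 'moment': array([ 0.0013,  0.0059, -0.0222]), 'opening': 1.0012793507590216}
scene [[453.3548   0.     323.0968]
 [  0.     453.3548 200.2795]
 [  0.       0.       1.    ]] [[-0.656  -0.4664  0.5935 -0.4994]
 [-0.7547  0.3943 -0.5244  0.9632]
 [ 0.0105 -0.7919 -0.6106  1.1018]
 [ 0.      0.      0.      1.    ]]
side [[421.1152   0.     321.5156]
 [  0.     421.1152 194.2299]
 [  0.       0.       1.    ]] [[-0.993  -0.0668  0.0974  0.3088]
 [-0.1175  0.4742 -0.8725  1.4185]
 [ 0.012  -0.8779 -0.4787  0.8358]
 [ 0.      0.      0.      1.    ]]
[[310.8395   0.     318.6888]
 [  0.     310.8395 201.1077]
 [  0.       0.       1.    ]] [[ 0.     -0.9648 -0.2628  0.0709]
 [ 1.      0.0003 -0.0009  0.0001]
 [ 0.001  -0.2628  0.9648 -0.2012]
 [ 0.      0.      0.      1.    ]]
```

View pics/scene0.png

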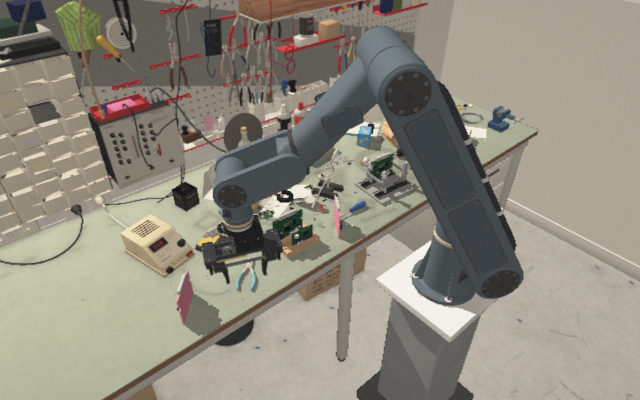

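View pics/side0.png

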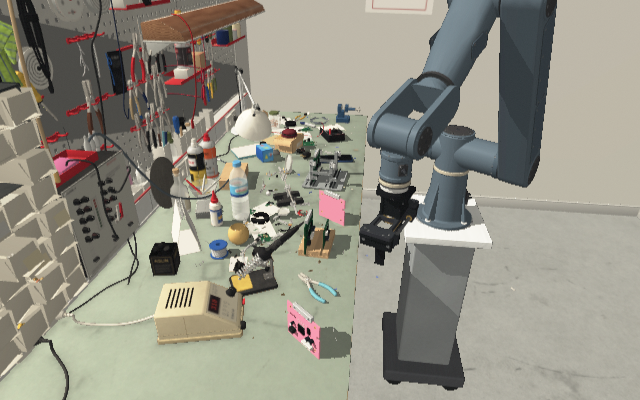

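The scene shows the block at about (295,240), the rack at (385,185), and pink look-alikes at (185,297) and (338,218). I'll enlarge both views.

```bash
python3 - <<'E'
import cv2,numpy as np
a=cv2.imread("pics/scene0.png")[140:265,255:425]; b=cv2.imread("pics/side0.png")[130:270,270:370]
a=cv2.resize(a,None,fx=4.7,fy=4.7,interpolation=cv2.INTER_CUBIC)
cv2.imwrite("pics/a1.png",a)
b=cv2.resize(b,None,fx=4.2,fy=4.2,interpolation=cv2.INTER_CUBIC);w=cv2.imread("pics/wrist0.png")
w=cv2.resize(w,(380,238)); o=np.zeros((max(b.shape[0],238),800,3),np.uint8);o[:b.shape[0],:420]=b;o[:238,420:]=w
cv2.imwrite("pics/b1.png",o);print(a.shape,o.shape)
E
```

```text
(588, 799, 3) (588, 800, 3)
```

View pics/a1.png

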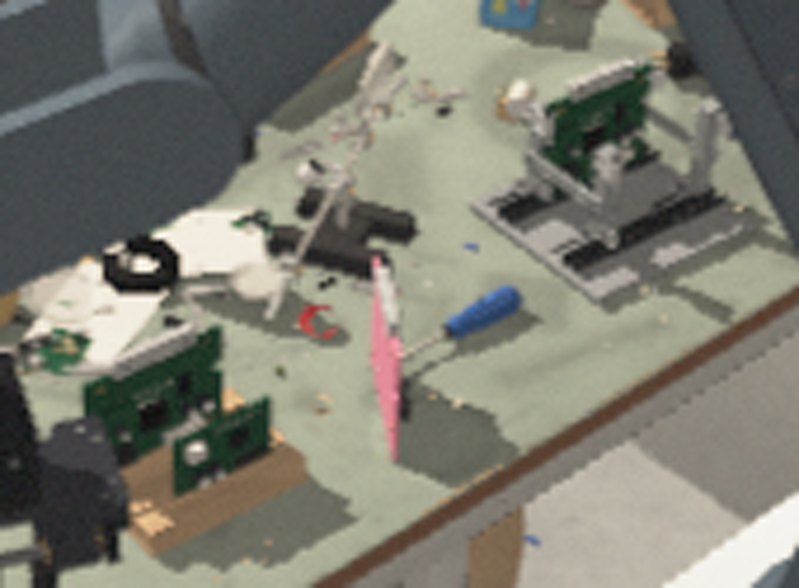

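View pics/b1.png

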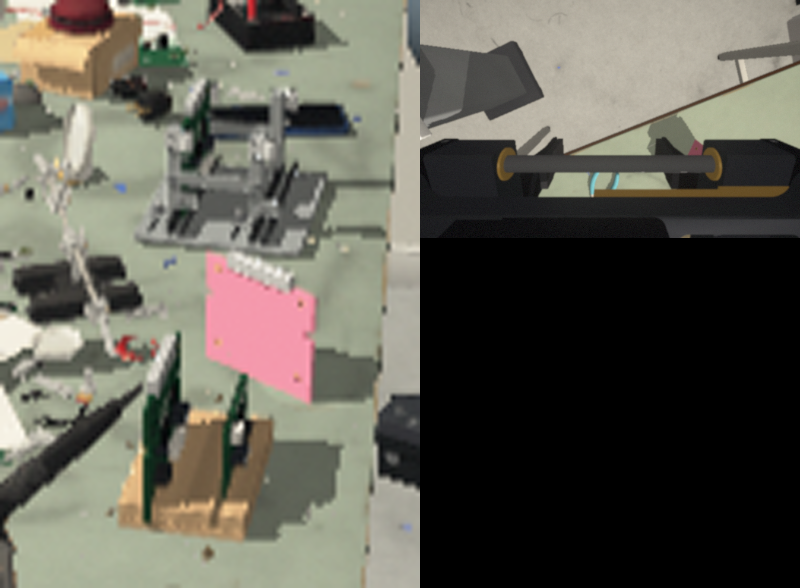

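```bash
cat > h.py <<'E'
import numpy as np
np.set_printoptions(precision=4,suppress=True)
SK=np.array([[453.3548,0,323.0968],[0,453.3548,200.2795],[0,0,1]])
SE=np.array([[-.656,-.4664,.5935,-.4994],[-.7547,.3943,-.5244,.9632],[.0105,-.7919,-.6106,1.1018],[0,0,0,1]])
DK=np.array([[421.1152,0,321.5156],[0,421.1152,194.2299],[0,0,1]])
DE=np.array([[-.993,-.0668,.0974,.3088],[-.1175,.4742,-.8725,1.4185],[.012,-.8779,-.4787,.8358],[0,0,0,1]])
def back(K,E,px,z):
    d=E[:3,:3]@np.linalg.solve(K,[px[0],px[1],1]); return E[:3,3]+d*(z-E[2,3])/d[2]
def proj(K,E,P):
    P=np.atleast_2d(P); c=(P-E[:3,3])@E[:3,:3]; u=c@K.T; return u[:,:2]/u[:,2:]
A=lambda x,y:(x/4.7+255,y/4.7+140)
B=lambda x,y:(x/4.2+270,y/4.2+130)
E
python3 - <<'E'
from h import *
for n,p,z in [("brdL",A(85,385),.112),("brdR",A(220,328),.112),("smallL",A(175,447),.076),("smallR",A(270,398),.076),("standF R",A(305,462),.024),
 ("rackLrear",A(472,205),.024),("rackLfront",A(602,300),.018),("grooveL",A(565,258),.024),("grooveR",A(725,195),.024),("scrH",A(490,300),.012),("scrTip",A(400,352),.01),("pinkbot",A(395,460),0),("pinktop",A(375,258),.104),("rear rail L",A(548,95),.128),("rear railR",A(638,62),.128)]: print(n,p,back(SK,SE,p,z))
print()
for n,p,z in [("brd near top",B(150,392),.112),("brd far top",B(180,332),.112),("small near",B(225,430),.076),("small far",B(246,376),.076),("rack L rear",B(137,238),.02),("rackLfront",B(300,245),.024),("rackRfront",B(330,172),.024),("grooveL",B(255,238),.024),("grooveR",B(300,165),.024),
 ("pinkbotF",B(312,402),0),("pinkbotR",B(207,355),0),("pinktop",B(210,252),.104),("pinktopF",B(315,295),.104),("stand near front",B(245,538),.012)]: print(n,p,back(DK,DE,p,z))
E
```

```text
brdL (273.0851063829787, 221.91489361702128) [0.4813 0.3196 0.112 ]
brdR (301.8085106382979, 209.7872340425532) [0.4696 0.2052 0.112 ]
smallL (292.2340425531915, 235.1063829787234) [0.4198 0.2875 0.076 ]
smallR (312.4468085106383, 224.68085106382978) [0.417  0.2012 0.076 ]
standF R (319.8936170212766, 238.29787234042553) [0.3905 0.1896 0.024 ]
rackLrear (355.4255319148936, 183.61702127659575) [ 0.5471 -0.1368  0.024 ]
rackLfront (383.0851063829787, 203.82978723404256) [ 0.3865 -0.1307  0.018 ]
grooveL (375.2127659574468, 194.89361702127658) [ 0.4412 -0.1431  0.024 ]
grooveR (409.25531914893617, 181.48936170212767) [ 0.4144 -0.3175  0.024 ]
scrH (359.25531914893617, 203.82978723404256) [ 0.4516 -0.0656  0.012 ]
scrTip (340.1063829787234, 214.8936170212766) [0.4518 0.0358 0.01  ]
pinkbot (339.04255319148933, 237.87234042553192) [0.3674 0.1184 0.    ]
pinktop (334.7872340425532, 194.89361702127658) [0.4672 0.0524 0.104 ]
rear rail L (371.59574468085106, 160.2127659574468) [ 0.5196 -0.192   0.128 ]
rear railR (390.74468085106383, 153.19148936170214) [ 0.5063 -0.2901  0.128 ]

brd near to
[... 301 characters left out ...]
 (302.6190476190476, 186.66666666666666) [ 0.5608 -0.123   0.02  ]
rackLfront (341.42857142857144, 188.33333333333331) [ 0.3983 -0.1232  0.024 ]
rackRfront (348.57142857142856, 170.95238095238096) [ 0.3793 -0.2948  0.024 ]
grooveL (330.7142857142857, 186.66666666666666) [ 0.4437 -0.1318  0.024 ]
grooveR (341.42857142857144, 169.28571428571428) [ 0.4124 -0.3077  0.024 ]
pinkbotF (344.2857142857143, 225.71428571428572) [0.3683 0.122  0.    ]
pinkbotR (319.2857142857143, 214.52380952380952) [0.4683 0.0567 0.    ]
pinktop (320.0, 190.0) [0.4671 0.053  0.104 ]
pinktopF (345.0, 200.23809523809524) [0.3701 0.1172 0.104 ]
stand near front (328.3333333333333, 258.0952380952381) [0.4047 0.3377 0.012 ]
```

Both boards' components face −x, with the large one in the rear groove. Rough poses: large board (0.476, 0.259) with yaw −6°, slot (0.428, −0.225) with yaw −9.4°. The middle pink look-alike stands at (0.418, 0.087). I'll move above the large board for a close look.

```bash
cat >> h.py <<'E'
import json
from scipy.spatial.transform import Rotation as Rn
def tool(yaw,lean=0):
    """tool rot for board yaw (deg) and lean (rad, top to -x): board axes bx,by,bz -> tool x=by, y=bx, z=-bz"""
    b=Rn.from_euler('z',yaw,degrees=True)*Rn.from_euler('y',-lean)
    return b.as_matrix()@np.array([[0,1,0],[1,0,0],[0,0,-1.]])
def init():
    a=np.radians(157.265); R=np.array([[np.cos(a),np.sin(a),0],[np.sin(a),-np.cos(a),0],[0,0,-1]]); save([.242,.576,.184],R)
def save(p,R): json.dump([list(map(float,p)),np.asarray(R).tolist()],open('cmd.json','w'))
def cmd():
    p,R=json.load(open('cmd.json')); return np.array(p),np.array(R)
def goal(p,R):
    p0,R0=cmd(); t=R0.T@(np.asarray(p)-p0); w=Rn.from_matrix(R0.T@R).as_rotvec()
    print("row",np.round(t,4).tolist(),np.round(w,4).tolist(),"dist",np.linalg.norm(t),np.degrees(np.linalg.norm(w)))
def did(t,w):
    p0,R0=cmd(); save(p0+R0@np.array(t),R0@Rn.from_rotvec(w).as_matrix())
E
python3 -c "
from h import *
init(); goal([.476,.262,.245],tool(-6))"
```

```text
row [-0.3372, -0.1992, -0.061] [0.0, 0.0, 1.2787] dist 0.39632436210760497 73.265
```

Request:
servo_tool(targets=[[[-0.337,-0.199,-0.061],[0,0,1.279]],[[-0.337,-0.199,-0.061],[0,0,1.279]],[[-0.337,-0.199,-0.061],[0,0,1.279]],[[-0.337,-0.199,-0.061],[0,0,1.279]],[[-0.337,-0.199,-0.061],[0,0,1.279]],[[-0.337,-0.199,-0.061],[0,0,1.279]],[[-0.337,-0.199,-0.061],[0,0,1.279]],[[-0.337,-0.199,-0.061],[0,0,1.279]],[[-0.337,-0.199,-0.061],[0,0,1.279]],[[-0.337,-0.199,-0.061],[0,0,1.279]]], gripper=0.087)

```text
time_s: 1.4
position: [0.4742, 0.2637, 0.2444]
tcp_rot: [[0.102, 0.995, -0.001], [0.995, -0.102, 0.0], [-0.0, -0.001, -1.0]]
force: [0.5, 0.7, 0.7]
opening: 1.0
```

```bash
python3 - <<'E'
from h import *
from rig import telemetry, eyes
import cv2
did([-0.337,-0.199,-0.061],[0,0,1.279])
s=telemetry.read_state();print(cmd()[0],s['position'],s['tcp_rot'],s['joint_positions'],s['time_s'])
c=eyes.capture("wrist");cv2.imwrite("pics/w2.png",c["pixels"])
c2=eyes.capture("scene")["pixels"][150:230,330:440];c2=cv2.resize(c2,None,fx=7,fy=7,interpolation=cv2.INTER_CUBIC);cv2.imwrite("pics/rack.png",c2)
np.savez("w2.npz",p=s['position'],R=s['tcp_rot'])
E
```

```text
[0.4759 0.2622 0.245 ] [0.4742 0.2637 0.2444] [[ 0.1016  0.9948 -0.0011]
 [ 0.9948 -0.1016  0.    ]
 [-0.0001 -0.0011 -1.    ]] [17.2648 19.9215 89.5853  0.0208 70.5533 23.09  ] 1.4
```

View pics/w2.png

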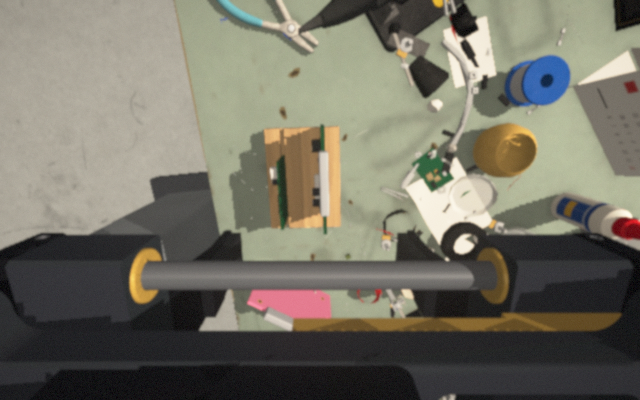

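The wrist view shows the large board's plate edge from (323,126) to (325,232) and its rail at (323,152)–(324,216). The small board is at columns 278–284, and the space around both fingers is free.

```bash
cat >> h.py <<'E'
WK=np.array([[310.8395,0,318.6888],[0,310.8395,201.1077],[0,0,1]])
WT=np.array([[0,-.9648,-.2628,.0709],[1,.0003,-.0009,.0001],[.001,-.2628,.9648,-.2012],[0,0,0,1]])
def WE(p,R):
    T=np.eye(4);T[:3,:3]=R;T[:3,3]=p;return T@WT
E
python3 - <<'E'
from h import *
d=np.load("w2.npz");E=WE(d['p'],d['R'])
for n,px,z in [("pl",(323,126),.112),("pr",(325,232),.112),("rl",(323,152),.124),("rr",(324,216),.124),("rbl",(328,153),.124),("rbr",(329,215),.124),("rfl",(318.5,153),.124),("st1",(265,129),.024),("st2",(341,127),.024),("st3",(341,227),.024),("sl",(279,137),.076),("sr",(283,229),.076)]: print(n,back(WK,E,px,z))
import cv2
im=cv2.imread("pics/w2.png")[115:240,250:350];im=cv2.resize(im,None,fx=5.6,fy=4.7,interpolation=cv2.INTER_CUBIC)
r=cv2.imread("pics/rack.png");print(r.shape)
cv2.imwrite("pics/c3.png",im)
E
```

```text
pl [0.4845 0.3243 0.112 ]
pr [0.4753 0.2067 0.112 ]
rl [0.4819 0.2988 0.124 ]
rr [0.4762 0.2299 0.124 ]
rbl [0.4869 0.2972 0.124 ]
rbr [0.4817 0.2305 0.124 ]
rfl [0.4772 0.2982 0.124 ]
st1 [0.4086 0.3256 0.024 ]
st2 [0.5088 0.3179 0.024 ]
st3 [0.4972 0.1784 0.024 ]
sl [0.4325 0.316  0.076 ]
sr [0.4222 0.2024 0.076 ]
(560, 770, 3)
```

View pics/c3.png

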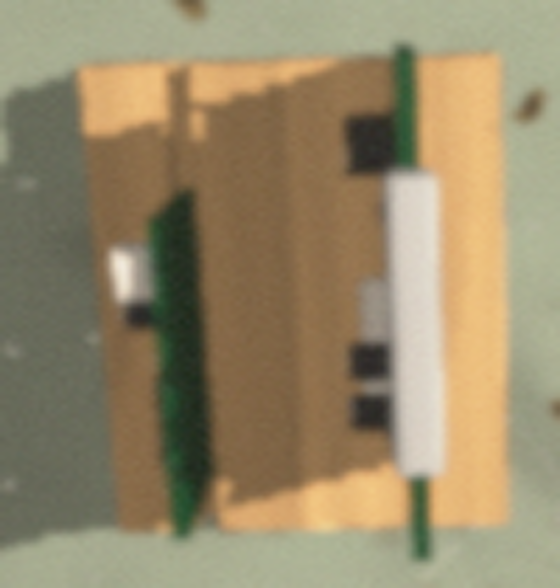

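```bash
python3 -c "
from h import *
goal([.480,.265,.097],tool(-4.5))"
```

```text
row [0.0032, 0.0038, 0.148] [0.0, 0.0, -0.0265] dist 0.14808261367273018 1.5163019972322969
```

Request:
servo_tool(targets=[[[0.003,0.004,0.02],[0,0,-0.0265]],[[0.003,0.004,0.06],[0,0,-0.0265]],[[0.003,0.004,0.11],[0,0,-0.0265]],[[0.003,0.004,0.14],[0,0,-0.0265]],[[0.003,0.004,0.148],[0,0,-0.0265]],[[0.003,0.004,0.148],[0,0,-0.0265]],[[0.003,0.004,0.148],[0,0,-0.0265]]])

```text
time_s: 2.38
position: [0.4809, 0.2658, 0.0982]
tcp_rot: [[0.078, 0.997, 0.003], [0.997, -0.078, 0.001], [0.001, 0.003, -1.0]]
force: [-0.2, -0.1, 0.3]
opening: 1.0
```

Request:
servo_tool(targets=[[[0,0,0],[0,0,0]],[[0,0,0],[0,0,0]],[[0,0,0],[0,0,0]],[[0,0,0],[0,0,0]],[[0,0,0],[0,0,0]],[[0,0,0],[0,0,0]]], gripper=0.0)

```text
time_s: 3.12
position: [0.4797, 0.2652, 0.0967]
tcp_rot: [[0.078, 0.997, -0.0], [0.997, -0.078, -0.0], [-0.0, -0.0, -1.0]]
force: [-0.5, 0.1, -0.2]
opening: 0.406
```

Request:
servo_tool(targets=[[[0,0,0],[0,0,0]],[[0,0,0],[0,0,0]],[[0,0,0],[0,0,0]],[[0,0,0],[0,0,0]],[[0,0,0],[0,0,0]]], gripper=0.0)

```text
time_s: 3.75
position: [0.4797, 0.2652, 0.0968]
tcp_rot: [[0.078, 0.997, 0.0], [0.997, -0.078, -0.0], [-0.0, 0.0, -1.0]]
force: [-0.1, 0.0, 0.1]
opening: 0.007
```

View pics/rack.png

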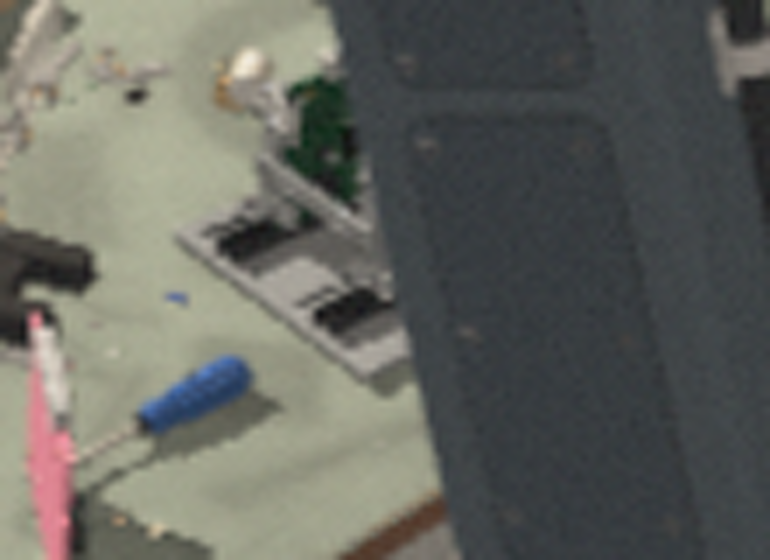

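The scene picture is mostly blocked by the arm, but it shows the rack's left part and the screwdriver. The opening of 0.007 means the fingers shut on nothing, so I'll look.

```bash
python3 - <<'E'
from h import *
from rig import telemetry, eyes
import cv2
did([0.003,0.004,0.148],[0,0,-0.0265]); print(cmd()[0]); s=telemetry.read_state();print(s['opening'],s['position'])
w=eyes.capture("wrist")["pixels"][90:300,180:460]
b=eyes.capture("side")["pixels"][170:280,280:420]
o=np.hstack([cv2.resize(w,(400,300)),cv2.resize(b,(382,300),interpolation=cv2.INTER_CUBIC)]);cv2.imwrite("pics/m4.png",o)
E
```

```text
[0.4802 0.2648 0.097 ]
0.007100906930268741 [0.4797 0.2652 0.0968]
```

View pics/m4.png

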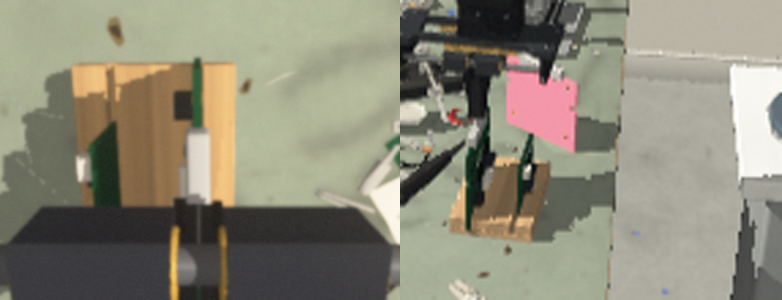

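```bash
python3 - <<'E'
from h import *
print(proj(DK,DE,[[.4797,.2652,.0968],[.4797,.2652,.1158],[.4825,.2988,.124],[.4775,.23,.124],[.4845,.3243,.112],[.4845,.3243,.008],[.4753,.2067,.112]]))
d=np.load("w2.npz");E=WE(d['p'],d['R'])
import cv2
a=cv2.imread("pics/m4.png")
E=WE(np.array([.4797,.2652,.0968]),tool(-4.5));print(proj(WK,E,[[.4797,.2652,.0968],[.4825,.2988,.124],[.4775,.23,.124],[.4845,.3243,.112]]))
E
python3 - <<'E'
import cv2
from rig import eyes
b=eyes.capture("side")["pixels"][165:265,270:345]
cv2.imwrite("pics/s5.png",cv2.resize(b,None,fx=6,fy=6,interpolation=cv2.INTER_CUBIC))
E
```

```text
[[308.344  221.9004]
 [308.3266 216.9481]
 [305.9088 220.2063]
 [310.5169 209.3431]
 [304.0782 227.713 ]
 [304.3286 254.5987]
 [312.1343 208.959 ]]
[[318.8367 223.7963]
 [319.0897 183.8688]
 [319.709  291.1327]
 [319.0878 136.9246]]
```

View pics/s5.png

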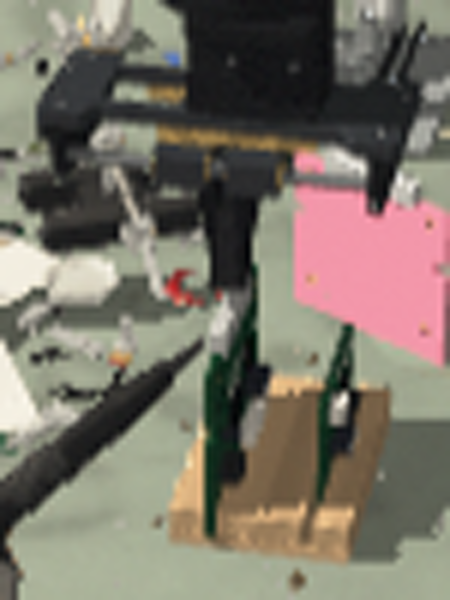

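The wrist picture suggests the fingers straddle the rail, which the opening reading contradicts. A small lift will settle it: a held board stays fixed in the wrist image and adds weight.

Request:
servo_tool(targets=[[[0,0,-0.004],[0,0,0]],[[0,0,-0.012],[0,0,0]],[[0,0,-0.02],[0,0,0]],[[0,0,-0.03],[0,0,0]],[[0,0,-0.03],[0,0,0]],[[0,0,-0.03],[0,0,0]]])

```text
time_s: 4.65
position: [0.4796, 0.2652, 0.1268]
tcp_rot: [[0.078, 0.997, -0.0], [0.997, -0.078, 0.0], [0.0, -0.0, -1.0]]
force: [-0.1, 0.0, 0.3]
opening: 0.005
```

```bash
python3 - <<'E'
from h import *
from rig import telemetry, eyes
import cv2
did([0,0,-.03],[0,0,0]); s=telemetry.read_state();print(cmd()[0],s['opening'],s['position'],s['force'],s['moment'])
w=eyes.capture("wrist")["pixels"]
cv2.imwrite("pics/w6.png",w)
s=eyes.capture("side")["pixels"];cv2.imwrite("pics/s6.png",s)
# rows along column 321: green/grey profile
for r in range(110,246,4): print(r,[tuple(int(v) for v in w[r,c]) for c in (300,308,314,319,324,330,338)])
E
```

```text
[0.4802 0.2648 0.127 ] 0.004703102221131654 [0.4796 0.2652 0.1268] [-0.0951  0.012   0.3158] [-0.0524  0.0452 -0.0751]
110 [(153, 184, 176), (152, 183, 177), (155, 185, 179), (156, 186, 181), (155, 186, 181), (157, 187, 180), (156, 186, 180)]
114 [(153, 182, 176), (154, 185, 178), (154, 183, 179), (154, 185, 179), (156, 187, 181), (157, 186, 181), (155, 186, 179)]
118 [(152, 183, 177), (155, 184, 180), (155, 185, 179), (151, 181, 174), (152, 183, 177), (156, 184, 178), (156, 187, 181)]
122 [(152, 181, 177), (154, 183, 177), (156, 186, 179), (153, 181, 177), (155, 185, 179), (153, 182, 178), (156, 186, 179)]
126 [(152, 182, 177), (154, 182, 178), (158, 188, 182), (153, 183, 177), (154, 184, 180), (153, 182, 177), (153, 182, 176)]
130 [(148, 179, 175), (152, 179, 175), (146, 176, 171), (77, 98, 84), (152, 181, 178), (147, 178, 178), (146, 175, 172)]
134 [(111, 167, 218), (76, 112, 142), (75, 105, 129), (52, 81, 59), (114, 172, 220), (117, 176, 224), (124, 185, 231)]
138 [(82, 119, 152), (78, 117, 148), (73, 108, 130), (56, 91, 50), (122, 184, 230), (123, 188, 233), (131, 196, 239)]
142
[... 2363 characters left out ...]
 236), (126, 193, 237)]
222 [(73, 108, 137), (43, 44, 47), (187, 198, 205), (199, 212, 220), (215, 224, 231), (125, 191, 238), (127, 192, 237)]
226 [(76, 110, 141), (36, 38, 41), (181, 192, 200), (202, 215, 222), (212, 223, 229), (124, 191, 236), (125, 190, 236)]
230 [(75, 109, 139), (77, 87, 94), (182, 191, 199), (197, 209, 219), (210, 222, 230), (76, 113, 147), (123, 189, 234)]
234 [(59, 81, 98), (34, 36, 41), (47, 48, 52), (103, 109, 115), (53, 55, 59), (34, 41, 43), (87, 127, 165)]
238 [(47, 48, 50), (28, 32, 30), (35, 37, 41), (96, 101, 106), (37, 38, 39), (35, 36, 40), (47, 49, 51)]
242 [(46, 46, 50), (28, 32, 36), (34, 38, 39), (97, 101, 108), (35, 37, 43), (31, 33, 36), (45, 48, 50)]
```

```bash
python3 - <<'E'
from h import *
from scipy.optimize import least_squares
d=np.load("w2.npz");W2=WE(d['p'],d['R']);W6=WE(np.array([.4796,.2652,.1268]),tool(-4.5))
W4=WE(np.array([.4797,.2652,.0968]),tool(-4.5))
C={'S':(SK,SE),'D':(DK,DE),'2':(WK,W2),'4':(WK,W4),'6':(WK,W6)}
def tri(obs):
    f=lambda P:np.concatenate([(proj(*C[k],P)[0]-o) for k,o in obs])
    r=least_squares(f,[.48,.3,.1]);return r.x,r.fun
# m4 crop->full: x*.7+180, y*.7+90
print("plateL 246",tri([('2',(323,125)),('4',(318.5,131)),('6',(319,129))]))
print("plateL all",tri([('S',(273.1,221.9)),('D',(305.7,223.3)),('2',(323,125))]))
print("plateL SD",tri([('S',(273.1,221.9)),('D',(305.7,223.3))]))
print("plateR SD",tri([('S',(301.8,209.8)),('D',(312.9,209)),('2',(325,233))]))
print("railL 246",tri([('2',(323.5,151.6)),('4',(318.6,179.5)),('6',(319,172))]))
print(proj(WK,W6,[[.4845,.3243,.112],[.4825,.2988,.124]]),proj(WK,W4,[[.4845,.3243,.112],[.4825,.2988,.124]]))
E
```

```text
plateL 246 (array([0.4844, 0.3233, 0.0089]), array([-0.8973, -0.4936,  0.4989, -0.1299,  0.0996,  0.5199]))
plateL all (array([0.4835, 0.325 , 0.1221]), array([-1.8528, -1.9613, -1.3671,  1.8363, -0.9504,  0.676 ]))
plateL SD (array([0.4777, 0.3215, 0.1222]), array([ 0.0087, -1.5788,  0.6304,  1.3342]))
plateR SD (array([0.4747, 0.2039, 0.1085]), array([-0.5846, -0.111 , -0.4836,  0.4376, -0.2673,  0.2789]))
railL 246 (array([0.4821, 0.2964, 0.0997]), array([-0.3053,  0.0813,  0.2083,  0.1842, -0.032 , -0.2606]))
[[319.2239 134.1086]
 [319.2287 174.41  ]] [[319.0878 136.9246]
 [319.0897 183.8688]]
```

```bash
python3 - <<'E'
from h import *
from rig import bot
import cv2
print([(a,getattr(bot,a)) for a in dir(bot) if not a.startswith('_')])
w=cv2.imread("pics/w6.png");s=cv2.imread("pics/s6.png")
R=tool(-4.5);p=np.array([.4796,.2652,.1268])
def mk(im,K,E,x0,y0,x1,y1,f):
    o=cv2.resize(im[y0:y1,x0:x1],None,fx=f,fy=f,interpolation=cv2.INTER_CUBIC)
    for k,col in ((0,(0,0,255)),(-.019,(255,0,0)),(-.04,(0,255,255))):
        q=proj(K,E,p+R@np.array([0,0,k]))[0]; cv2.circle(o,(int((q[0]-x0)*f),int((q[1]-y0)*f)),4,col,1)
    return o
a=mk(w,WK,WE(p,R),260,110,380,260,4);b=mk(s,DK,DE,285,165,335,265,6)
o=np.hstack([a,b]);cv2.imwrite("pics/c7.png",o);print(o.shape)
E
```

```text
[('PlanningError', <class 'rig.PlanningError'>), ('tcp_to_grasp', 0.0187)]
(600, 780, 3)
```

View pics/c7.png

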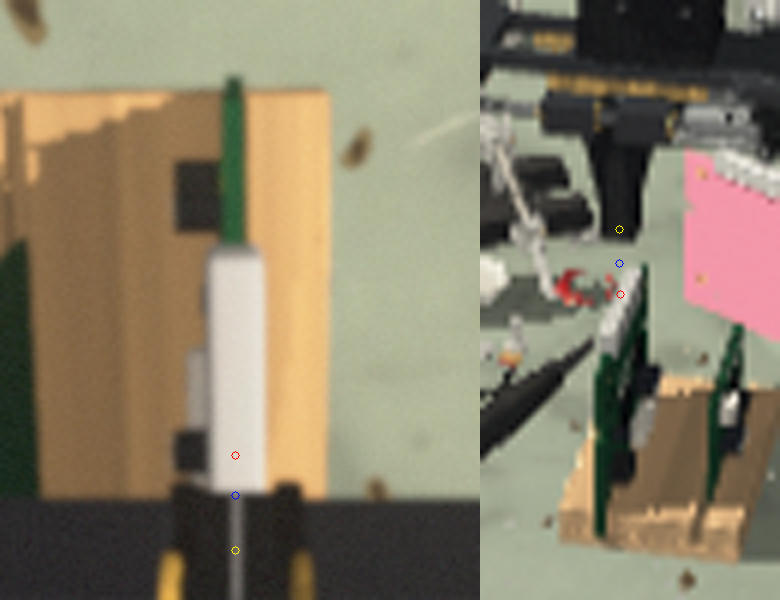

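The pictures show the finger ends about 39 mm short of the reported TCP, so the first close was above the rail. I'll open part way, go 69 mm lower and close again.

Request:
servo_tool(targets=[[[0,0,0],[0,0,0]],[[0,0,0],[0,0,0]],[[0,0,0],[0,0,0]],[[0,0,0],[0,0,0]],[[0,0,0],[0,0,0]],[[0,0,0.02],[0,0,0]],[[0,0,0.045],[0,0,0]],[[0,0,0.06],[0,0,0]],[[0,0,0.069],[0,0,0]],[[0,0,0.069],[0,0,0]]], gripper=0.05)

```text
time_s: 6.0
position: [0.4795, 0.2652, 0.0574]
tcp_rot: [[0.078, 0.997, -0.001], [0.997, -0.078, -0.0], [-0.0, -0.001, -1.0]]
force: [0.1, -0.2, -0.3]
opening: 0.576
```

Request:
servo_tool(targets=[[[0,0,0],[0,0,0]],[[0,0,0],[0,0,0]],[[0,0,0],[0,0,0]],[[0,0,0],[0,0,0]],[[0,0,0],[0,0,0]],[[0,0,0],[0,0,0]],[[0,0,0],[0,0,0]]], gripper=0.0)

```text
time_s: 6.88
position: [0.4798, 0.2652, 0.0579]
tcp_rot: [[0.078, 0.997, 0.0], [0.997, -0.078, 0.0], [0.0, 0.0, -1.0]]
force: [0.1, 0.4, 1.2]
opening: 0.113
```

Gripped: the opening is 9.8 mm, matching the rail. I'll lift, then move above the rack.

Request:
servo_tool(targets=[[[0,0,-0.004],[0,0,0]],[[0,0,-0.014],[0,0,0]],[[0,0,-0.03],[0,0,0]],[[0,0,-0.06],[0,0,0]],[[0,0,-0.1],[0,0,0]],[[0,0,-0.15],[0,0,0]],[[0,0,-0.17],[0,0,0]],[[0,0,-0.172],[0,0,0]]])

```text
time_s: 7.88
position: [0.4807, 0.2656, 0.2325]
tcp_rot: [[0.078, 0.997, 0.005], [0.997, -0.078, 0.002], [0.002, 0.005, -1.0]]
force: [0.9, -1.3, -2.3]
opening: 0.107
```

```bash
python3 - <<'E'
from h import *
did([0,0,.069],[0,0,0]);did([0,0,-.172],[0,0,0]);print(cmd()[0])
goal([.41,-.165,.23],tool(-9.4))
E
```

```text
[0.4802 0.2648 0.23  ]
row [-0.434, -0.0363, -0.0] [0.0, 0.0, 0.0856] dist 0.43548139628315435 4.902036159864385
```

Request:
servo_tool(targets=[[[-0.02,-0.002,0],[0,0,0.01]],[[-0.06,-0.005,0],[0,0,0.02]],[[-0.11,-0.009,0],[0,0,0.03]],[[-0.165,-0.014,0],[0,0,0.04]],[[-0.22,-0.018,0],[0,0,0.05]],[[-0.275,-0.023,0],[0,0,0.06]],[[-0.33,-0.028,0],[0,0,0.07]],[[-0.38,-0.032,0],[0,0,0.08]],[[-0.415,-0.035,0],[0,0,0.0856]],[[-0.432,-0.036,0],[0,0,0.0856]],[[-0.434,-0.036,0],[0,0,0.0856]],[[-0.434,-0.036,0],[0,0,0.0856]]])

```text
time_s: 9.38
position: [0.4093, -0.1634, 0.2293]
tcp_rot: [[0.163, 0.987, -0.001], [0.987, -0.163, 0.002], [0.001, -0.001, -1.0]]
force: [-0.3, 0.7, -1.3]
opening: 0.109
```

```bash
python3 - <<'E'
from h import *
from rig import telemetry, eyes
import cv2
did([-.434,-.036,0],[0,0,.0856]); s=telemetry.read_state();print(cmd()[0],s['position'],s['tcp_rot'],s['force'],s['joint_positions'],s['opening'],s['time_s'])
np.savez("w8.npz",p=s['position'],R=s['tcp_rot'])
w=eyes.capture("wrist")["pixels"];d=eyes.capture("side")["pixels"];c=eyes.capture("scene")["pixels"]
for n,i in (("w8",w),("d8",d),("c8",c)): cv2.imwrite(f"pics/{n}.png",i)
o=np.zeros((600,800,3),np.uint8)
o[:376]=cv2.resize(w[:235,70:570],(800,376),interpolation=cv2.INTER_CUBIC)
o[376:600,:400]=cv2.resize(d[145:201,290:390],(400,224),interpolation=cv2.INTER_CUBIC)
o[376:600,400:]=cv2.resize(c[155:211,345:445],(400,224),interpolation=cv2.INTER_CUBIC)
cv2.imwrite("pics/v8.png",o)
E
```

```text
[ 0.4103 -0.1651  0.23  ] [ 0.4093 -0.1634  0.2293] [[ 0.1628  0.9867 -0.0012]
 [ 0.9867 -0.1628  0.0015]
 [ 0.0013 -0.0014 -1.    ]] [-0.3234  0.6971 -1.343 ] [-36.3788  12.346  103.8005   0.0337  63.9589 -27.022 ] 0.1093884824511545 9.375
```

View pics/v8.png

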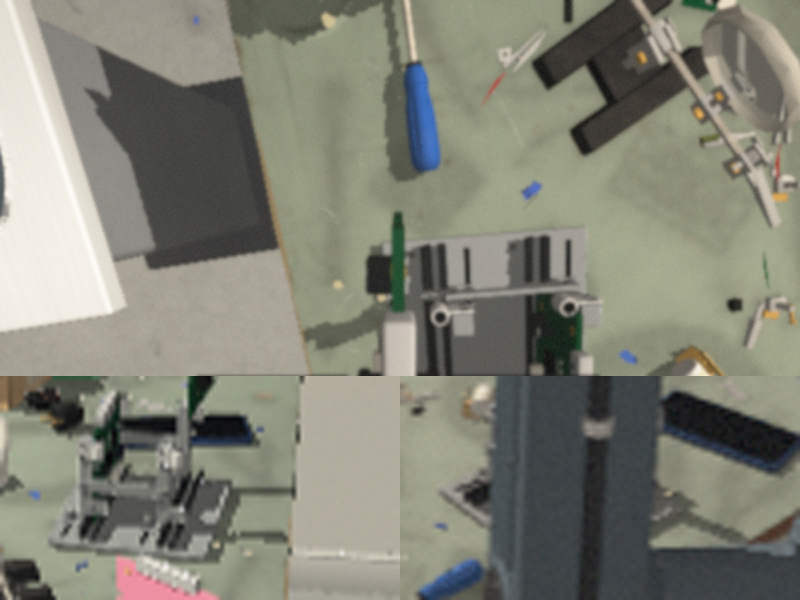

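The wrist view shows the rack's left edge at crop row about 243–228 with its rear-left corner at (586,229). The front groove is at columns 420–447, the rear groove at 527–550, and the left post tops at (441,316) and (569,306). The board hangs straight in the grip.

```bash
python3 - <<'E'
from h import *
import cv2
w=cv2.imread("pics/w8.png").mean(2).astype(int)
print("cols 300..440")
for r in (150,154,158,164,170,174): print(r,' '.join(map(str,w[r,318:440])))
print("vertical"); 
for c in (330,366,390,405,420,434): print(c,' '.join(map(str,w[130:235,c])))
d=np.load("w8.npz");E=WE(d['p'],d['R'])
for px,z in [((436.2,143),.024),((436.2,143),.012),((436.2,143),.0)]: print(back(WK,E,px,z))
E
```

```text
cols 300..440
150 56 59 54 61 87 120 139 141 142 142 142 143 146 146 147 152 149 146 149 149 146 147 150 150 151 148 148 145 147 149 155 156 156 158 157 156 157 158 158 157 159 159 160 160 159 159 159 156 159 156 159 159 158 158 159 158 158 160 158 159 159 160 160 159 159 159 158 159 158 142 134 132 127 117 114 106 107 107 101 84 56 44 48 52 60 77 86 90 86 64 46 39 44 42 54 89 133 154 156 161 159 158 159 157 145 122 94 85 104 136 151 158 157 156 158 159 157 161 162 160 156 156
154 56 55 60 62 95 132 152 156 152 143 137 129 120 109 95 81 69 60 53 49 66 90 103 104 94 76 58 50 52 69 106 138 153 157 159 159 158 160 159 158 155 144 133 125 128 140 152 159 160 159 159 159 158 158 157 157 159 159 158 161 158 160 159 159 157 158 158 155 143 115 90 73 68 71 80 89 91 90 87 70 57 43 43 49 59 77 92 93 84 64 42 38 42 45 54 87 130 151 157 157 157 158 157 154 142 109 63 50 85 131 151 157 159 159 159 157 160 161 159 158 153 154
158 55 56 58 57 68 84 90 86 76 70 75 85 87 88 74 52 43 43 45 46 50 67 85 90 86 75 61 49 47 58 94 131 153 159 159 157 160 159 158 158 148 125 85 52 61 100 138 155 157 161 157 
[... 3221 characters left out ...]
 124 101 96 116 137 144 133 111 105 103 102 97 99 109 123 140 146 148 143 132 107 77 45 36 27 29 31 27 32 30 31 27 21 28 27 27 29 27 28 28 24 20 29 27 30 25 24 31 31 42 57 65 64 54 47 46 62 70 64 52
434 156 154 158 154 154 154 154 152 151 150 147 145 151 156 157 157 161 159 158 160 157 157 159 158 160 157 158 158 157 158 153 152 151 157 159 157 160 160 160 157 157 158 158 157 156 157 157 158 157 160 158 160 151 130 107 105 117 139 170 181 156 138 136 139 139 136 129 119 116 112 113 116 114 111 113 118 117 118 122 128 132 131 130 132 131 132 131 132 122 117 115 121 138 159 178 184 184 185 185 185 186 185 182 164 126
[ 0.5643 -0.1503  0.024 ]
[ 0.5686 -0.152   0.012 ]
[ 0.5728 -0.1537  0.    ]
```

```bash
python3 - <<'E'
from h import *
import cv2
from scipy.optimize import least_squares
w=cv2.imread("pics/w8.png").mean(2)
d=np.load("w8.npz");E=WE(d['p'],d['R'])
obs=[]  # (px, local x, z)
for r in range(156,178,2):
    for c0,x in ((336,-.75),(400,84.25)):
        s=w[r,c0:c0+13]; lo=s.argmin() if 0 else None
        i=np.arange(3,11); v=np.clip(w[r,c0+i]-52,0,None); c=c0+(i*v).sum()/v.sum(); obs.append((c,r,x))
P=np.array([np.r_[back(WK,E,(c,r),.012)[:2],x] for c,r,x in obs])
f=lambda q:((P[:,:2]-[q[0],q[1]])@[np.cos(q[2]),np.sin(q[2])])*1e3-P[:,2]
r=least_squares(lambda q:np.r_[f([q[0],-.225,q[1]])],[.428,-.1]);print("slot x at y=-.225",r.x[0],"yaw",np.degrees(r.x[1]),r.fun.round(2))
yaw=r.x[1];ux=np.array([np.cos(yaw),np.sin(yaw)]);uy=np.array([-ux[1],ux[0]])
for z in (.012,.024):
  q=np.array([back(WK,E,p,z)[:2] for p in [(330,149),(366,147),(390,144),(405,143),(420,142),(434,141)]]);a=np.polyfit(q[:,0],q[:,1],1);print("edge z",z,"yaw",np.degrees(np.arctan(a[0])),"uy coord",(q@uy).round(4),"end ux",(q@ux)[-1]-np.array([r.x[0],-.225])@ux)
o=np.array([r.x[0],-.225])
C=lambda x,y:(x/1.6+70,y/1.6)
for n,px,z in [("noseF",C(441,316),.111),("noseR",C(569,306),.111),("postF tl",C(454,308),.112),("postF br",C(474,335),.112),("postR tl",C(585,298),.112),("beam L end",C(422,295),.04)]:
    b=back(WK,E,px,z)[:2]-o; print(n,b@ux*1e3,b@uy*1e3)
b=np.array([back(DK,DE,p,.024)[:2] for p in [(342,190.8),(303,186.3),(349.5,171.8)]]);print((b-o)@ux,(b-o)@uy)
E
```

```text
slot x at y=-.225 0.4364691604435386 yaw -4.338016526004072 [ 0.01  0.2   0.14  0.1   0.07  0.07  0.13 -0.01  0.05 -0.03 -0.13  0.03
 -0.24 -0.09 -0.24 -0.19 -0.18 -0.06 -0.23 -0.14 -0.24  0.98]
edge z 0.012 yaw -4.803885243219563 uy coord [-0.1041 -0.1057 -0.1045 -0.105  -0.1054 -0.1057] end ux 0.12327410492512253
edge z 0.024 yaw -4.803885243219557 uy coord [-0.1029 -0.1044 -0.1033 -0.1037 -0.1041 -0.1044] end ux 0.11901763642957369
noseF -4.70706528752171 44.94322601846163
noseR 79.8254376828479 44.38867137292323
postF tl 4.110717516954311 49.89396503358125
postF br 16.34046850248016 30.19822804717306
postR tl 89.91240123316524 49.144298385901656
beam L end -14.196643361294884 44.80395977445584
[-0.0513  0.1137 -0.057 ] [ 0.1195  0.115  -0.0661]
```

Fit: rack yaw −4.4°, groove line residuals within 0.25 mm, frame middle about 18 mm right of my reference point. I'll go to the leaning pre-entry pose, with the foot 100 mm up along the board plane.

```bash
cat >> h.py <<'E'
YAW=-4.4;O=np.array([.4365,-.225,.012])
UX=np.array([np.cos(np.radians(YAW)),np.sin(np.radians(YAW)),0]);UY=np.array([-UX[1],UX[0],0])
D=.050
def tcp(x,s,z,lean):
    "TCP pose for board foot origin at rack-frame x,s,z (m, z over groove floor) and lean"
    R=tool(YAW,lean); return O+UX*x+UY*s+np.array([0,0,z])-D*R[:,2],R
def fr(p,R):
    "inverse: board foot x,s,z(mm),lean,yaw from measured pose"
    f=np.asarray(p)+D*np.asarray(R)[:,2]-O; b=np.asarray(R)[:,2]; print("foot mm x %.1f s %.1f z %.1f lean %.3f"%(f@UX*1e3,f@UY*1e3,f[2]*1e3,np.arcsin(b@UX)))
E
python3 - <<'E'
from h import *
R=tool(YAW,.35);bz=-R[:,2]
p,_=tcp(-.0008,-.029,.0007,.35);goal(p+.1*bz,R);print(p+.1*bz)
E
```

```text
row [-0.0883, -0.0138, 0.0764] [-0.3498, 0.0153, -0.0864] dist 0.11757823117979485 20.661863239167978
[ 0.3822 -0.2499  0.1536]
```

Request:
servo_tool(targets=[[[-0.012,-0.002,0.005],[-0.04,0.002,-0.01]],[[-0.028,-0.005,0.018],[-0.11,0.005,-0.025]],[[-0.045,-0.007,0.034],[-0.18,0.008,-0.043]],[[-0.062,-0.01,0.05],[-0.25,0.011,-0.062]],[[-0.077,-0.012,0.065],[-0.31,0.013,-0.077]],[[-0.086,-0.0135,0.074],[-0.342,0.015,-0.085]],[[-0.088,-0.014,0.076],[-0.35,0.015,-0.086]],[[-0.088,-0.014,0.076],[-0.35,0.015,-0.086]],[[-0.088,-0.014,0.076],[-0.35,0.015,-0.086]]])

```text
time_s: 10.65
position: [0.3823, -0.2489, 0.1543]
tcp_rot: [[0.076, 0.936, 0.342], [0.997, -0.071, -0.027], [-0.001, 0.344, -0.939]]
force: [0.0, -0.3, -1.5]
opening: 0.11
```

```bash
python3 - <<'E'
from h import *
from rig import telemetry, eyes
import cv2
did([-.088,-.014,.076],[-.35,.015,-.086]); s=telemetry.read_state();print(cmd()[0],s['position'],s['joint_positions'],s['force'],s['time_s'])
fr(*cmd());fr(s['position'],s['tcp_rot'])
w=eyes.capture("wrist")["pixels"];cv2.imwrite("pics/w9.png",w)
np.savez("w9.npz",p=s['position'],R=s['tcp_rot'])
E=WE(s['position'],s['tcp_rot'])
m=w.mean(2).astype(int)
# predicted groove floor line pixel & profile rows
for sy in (.05,.06,.07,.08):
    q=proj(WK,E,O+UX*-.00075+UY*sy)[0]; r=int(round(q[1])); c=int(q[0]);print(sy,q,m[r,c-14:c+15])
E
```

```text
[ 0.3821 -0.2496  0.154 ] [ 0.3823 -0.2489  0.1543] [-60.3164  15.2478 121.6371  29.5665  35.1639 -79.1751] [ 0.0373 -0.3295 -1.4602] 10.65
foot mm x -35.2 s -28.7 z 95.0 lean 0.350
foot mm x -35.1 s -28.0 z 95.3 lean 0.351
0.05 [318.5472 109.5876] [111 111 111 111 111 108 101  79  57  57  60  71  87 104 111 111 104  85
  59  47  44  49  54  60  71 115 165 190 195]
0.06 [318.5583  99.9326] [111 115 109 112 113 113 100  79  64  59  64  66  82  98 107 110 103  80
  60  48  44  50  56  62  67 100 149 182 197]
0.07 [318.5696  90.1249] [108 114 111 114 111 110 102  79  60  54  61  68  80 100 108 109 106  93
  71  47  47  50  60  61  62  89 137 173 195]
0.08 [318.5811  80.1606] [117 114 115 114 114 114 104  85  62  62  63  80 109 143 161 160 145 123
  93  61  48  46  54  60  66  91 135 176 197]
```

The groove floor appears where predicted, within 0.3 px. I'll descend along the board plane.

Request:
servo_tool(targets=[[[0,0,0.015],[0,0,0]],[[0,0,0.04],[0,0,0]],[[0,0,0.065],[0,0,0]],[[0,0,0.08],[0,0,0]],[[0,0,0.086],[0,0,0]],[[0,0,0.09],[0,0,0]],[[0,0,0.093],[0,0,0]],[[0,0,0.095],[0,0,0]],[[0,0,0.095],[0,0,0]]])

```text
time_s: 11.82
position: [0.4141, -0.2518, 0.0647]
tcp_rot: [[0.077, 0.936, 0.342], [0.997, -0.072, -0.027], [-0.001, 0.343, -0.939]]
force: [0.1, 0.5, -1.8]
opening: 0.11
```

Request:
servo_tool(targets=[[[0,0,0.001],[0,0,0]],[[0,0,0.002],[0,0,0]],[[0,0,0.003],[0,0,0]],[[0,0,0.003],[0,0,0]]])

```text
time_s: 12.32
position: [0.4151, -0.2518, 0.0616]
tcp_rot: [[0.077, 0.937, 0.342], [0.997, -0.073, -0.027], [-0.0, 0.343, -0.939]]
force: [0.9, 0.2, -0.6]
opening: 0.116
```

Request:
servo_tool(targets=[[[0,0,0.0005],[0,0,0]],[[0,0,0.001],[0,0,0]],[[0,0,0.0015],[0,0,0]],[[0,0,0.0015],[0,0,0]]])

```text
time_s: 12.82
position: [0.4156, -0.2518, 0.0603]
tcp_rot: [[0.077, 0.936, 0.342], [0.997, -0.072, -0.027], [-0.0, 0.343, -0.939]]
force: [0.8, -0.5, -1.9]
opening: 0.117
```

```bash
python3 - <<'E'
from h import *
from rig import telemetry
did([0,0,.0995],[0,0,0]); s=telemetry.read_state();print(s['force'],s['moment'],s['opening'])
fr(*cmd());fr(s['position'],s['tcp_rot'])
E
```

```text
[ 0.7663 -0.4628 -1.9158] [-0.0608  0.2807  0.0344] 0.11660827192580363
foot mm x -1.1 s -28.7 z 1.6 lean 0.350
foot mm x -1.6 s -28.4 z 1.3 lean 0.350
```

Request:
servo_tool(targets=[[[0,0,0.0007],[0,0,0]],[[0,0,0.0014],[0,0,0]],[[0,0,0.002],[0,0,0]],[[0,0,0.002],[0,0,0]]])

```text
time_s: 13.32
position: [0.4163, -0.252, 0.0594]
tcp_rot: [[0.077, 0.936, 0.343], [0.997, -0.072, -0.028], [-0.001, 0.344, -0.939]]
force: [-4.4, 0.6, 11.8]
opening: 0.107
```

The foot is on the floor (Fz +12 N). I'll ease off 1.2 mm and slide left until Fy shows the stop.

Request:
servo_tool(targets=[[[0,0,-0.0012],[0,0,0]],[[0.002,0,-0.0012],[0,0,0]],[[0.004,0,-0.0012],[0,0,0]],[[0.006,0,-0.0012],[0,0,0]],[[0.006,0,-0.0012],[0,0,0]]])

```text
time_s: 13.95
position: [0.4164, -0.2456, 0.0595]
tcp_rot: [[0.077, 0.937, 0.342], [0.997, -0.072, -0.026], [0.0, 0.343, -0.939]]
force: [0.8, 0.7, -0.5]
opening: 0.11
```

Request:
servo_tool(targets=[[[0.001,0,0],[0,0,0]],[[0.002,0,0],[0,0,0]],[[0.003,0,0],[0,0,0]],[[0.003,0,0],[0,0,0]]])

```text
time_s: 14.45
position: [0.4165, -0.2426, 0.0595]
tcp_rot: [[0.077, 0.937, 0.342], [0.997, -0.072, -0.026], [0.0, 0.343, -0.939]]
force: [-0.5, 0.4, -0.7]
opening: 0.111
```

Request:
servo_tool(targets=[[[0.001,0,0],[0,0,0]],[[0.002,0,0],[0,0,0]],[[0.003,0,0],[0,0,0]],[[0.003,0,0],[0,0,0]]])

```text
time_s: 14.95
position: [0.417, -0.2411, 0.0598]
tcp_rot: [[0.078, 0.936, 0.342], [0.997, -0.072, -0.029], [-0.003, 0.344, -0.939]]
force: [-2.2, -3.8, 2.3]
opening: 0.11
```

Request:
servo_tool(targets=[[[0.001,0,0],[0,0,0]],[[0.002,0,0],[0,0,0]],[[0.002,0,0],[0,0,0]]])

```text
time_s: 15.32
position: [0.4174, -0.2408, 0.0602]
tcp_rot: [[0.079, 0.936, 0.343], [0.997, -0.072, -0.033], [-0.006, 0.344, -0.939]]
force: [-4.1, -5.7, 4.0]
opening: 0.11
```

The stop is felt: Fy −5.7 N, with y stalled near −0.241. I'll ease off 2 mm of command and compute the swing rows about the foot.

Request:
servo_tool(targets=[[[-0.001,0,0],[0,0,0]],[[-0.002,0,0],[0,0,0]],[[-0.002,0,0],[0,0,0]]])

```text
time_s: 15.7
position: [0.417, -0.241, 0.0598]
tcp_rot: [[0.078, 0.936, 0.342], [0.997, -0.073, -0.029], [-0.002, 0.344, -0.939]]
force: [-2.6, -4.8, 3.6]
opening: 0.112
```

```bash
python3 - <<'E'
from h import *
from rig import telemetry
did([0,0,.002],[0,0,0]);did([.006,0,-.0012],[0,0,0]);did([.006,0,0],[0,0,0]); s=telemetry.read_state();print(s['force'],s['moment'])
fr(*cmd());fr(s['position'],s['tcp_rot'])
c=cmd();f=c[0]+D*c[1][:,2]-O;x0,s0,z0=f@UX,f@UY,f[2]
for th in (.32,.28,.24,.20,.16,.14):
    k=(.35-th)/.35
    goal(*tcp(x0*(1-k)-.0003*k,s0,z0*(1-k)+.0003*k,th))
E
```

```text
[-2.6134 -4.8262  3.6487] [-0.8921  0.4406 -0.3011]
foot mm x -0.8 s -16.7 z 0.8 lean 0.350
foot mm x -1.0 s -17.5 z 0.8 lean 0.351
row [-0.0, 0.0015, 0.0001] [0.0302, 0.0003, -0.0004] dist 0.0015368984276320137 1.7312534963362014
row [-0.0, 0.0036, 0.0003] [0.0702, 0.0003, -0.0004] dist 0.00357376121399672 4.022947887263111
row [-0.0, 0.0056, 0.0005] [0.1102, 0.0003, -0.0004] dist 0.0056121458504365136 6.314741549498442
row [-0.0, 0.0076, 0.0008] [0.1502, 0.0003, -0.0004] dist 0.007651173220570096 8.606555180116944
row [-0.0, 0.0096, 0.0013] [0.1902, 0.0003, -0.0004] dist 0.009689991354500672 10.898376181693813
row [-0.0, 0.0106, 0.0015] [0.2102, 0.0003, -0.0004] dist 0.010709056562067906 12.044288131682158
```

Request:
servo_tool(targets=[[[-0.0005,0.0015,0.0001],[0.03,0,0]],[[-0.001,0.0036,0.0003],[0.07,0,0]],[[-0.001,0.0056,0.0005],[0.11,0,0]],[[-0.001,0.0076,0.0008],[0.15,0,0]],[[-0.001,0.0096,0.0013],[0.19,0,0]],[[-0.001,0.0106,0.0015],[0.21,0,0]],[[-0.001,0.0106,0.0015],[0.21,0,0]]])

```text
time_s: 16.58
position: [0.4275, -0.2418, 0.0619]
tcp_rot: [[0.075, 0.987, 0.139], [0.997, -0.074, -0.011], [-0.001, 0.14, -0.99]]
force: [-1.5, -4.3, 3.7]
opening: 0.113
```

```bash
python3 - <<'E'
from h import *
from rig import telemetry,eyes
import cv2
did([-.001,.0106,.0015],[.21,0,0]); s=telemetry.read_state();print(s['force'],s['moment'],s['opening'])
fr(*cmd());fr(s['position'],s['tcp_rot'])
c=cmd();f=c[0]+D*c[1][:,2]-O;x0,s0,z0=f@UX,f@UY,f[2]
for th in (.12,.10,.08,.06,.04,.02,0):
    k=(.14-th)/.14
    goal(*tcp(x0*(1-k),s0,z0*(1-k),th))
E
```

```text
[-1.4951 -4.2844  3.72  ] [-0.8724  0.3447 -0.1391] 0.11327532569838608
foot mm x -0.5 s -17.7 z 0.5 lean 0.140
foot mm x -0.7 s -17.5 z 0.4 lean 0.140
row [-0.0, 0.0011, 0.0001] [0.0202, 0.0003, -0.0004] dist 0.001073681841896936 1.1584144552698834
row [-0.0, 0.0021, 0.0002] [0.0402, 0.0003, -0.0004] dist 0.0021380815686188326 2.3041515885727137
row [-0.0, 0.0032, 0.0003] [0.0602, 0.0003, -0.0004] dist 0.0032037996079996808 3.450007255159438
row [-0.0, 0.0042, 0.0005] [0.0802, 0.0003, -0.0004] dist 0.004270695782633507 4.595892797135169
row [-0.0, 0.0053, 0.0007] [0.1002, 0.0003, -0.0004] dist 0.0053386468259322565 5.741790327887725
row [-0.0, 0.0064, 0.0008] [0.1202, 0.0002, -0.0004] dist 0.0064075321337342004 6.887693863742135
row [-0.0, 0.0074, 0.0011] [0.1402, 0.0002, -0.0004] dist 0.00747723172268033 8.033600835014933
```

Light contact with the stop holds (Fy −4 N). I'll continue slowly into the clip zone.

Request:
servo_tool(targets=[[[0,0.0011,0.0001],[0.02,0,0]],[[0,0.0021,0.0002],[0.04,0,0]],[[0,0.0032,0.0003],[0.06,0,0]],[[0,0.0042,0.0005],[0.08,0,0]],[[0,0.0042,0.0005],[0.08,0,0]]])

```text
time_s: 17.2
position: [0.4281, -0.2415, 0.0618]
tcp_rot: [[0.074, 0.996, 0.054], [0.997, -0.074, -0.003], [0.001, 0.054, -0.999]]
force: [-7.4, -6.3, 7.0]
opening: 0.108
```

```bash
python3 - <<'E'
from h import *
from rig import telemetry
did([0,.0042,.0005],[.08,0,0]); s=telemetry.read_state();print(s['force'],s['moment'],s['opening'])
fr(*cmd());fr(s['position'],s['tcp_rot'])
c=cmd();f=c[0]+D*c[1][:,2]-O;x0,s0,z0=f@UX,f@UY,f[2]
for th in (.04,.02,0,-.02,-.03): goal(*tcp(0 if th<=0 else x0,s0,z0/2,th))
E
```

```text
[-7.4126 -6.3077  6.9803] [-1.2876  1.1163  0.0284] 0.10792238030339935
foot mm x -0.2 s -17.7 z 0.2 lean 0.060
foot mm x -4.4 s -17.1 z -0.2 lean 0.054
row [-0.0, 0.001, 0.0001] [0.0202, 0.0002, -0.0004] dist 0.0010104934368825797 1.1584144552698827
row [-0.0, 0.002, 0.0001] [0.0402, 0.0002, -0.0004] dist 0.00200895087205276 2.3041515885727133
row [-0.0, 0.0032, 0.0002] [0.0602, 0.0002, -0.0005] dist 0.0032485781503808478 3.4500072551594396
row [-0.0, 0.0042, 0.0003] [0.0802, 0.0002, -0.0005] dist 0.004248533770980578 4.595892797135167
row [-0.0, 0.0047, 0.0003] [0.0902, 0.0002, -0.0005] dist 0.004748432443005333 5.168840562256019
```

Request:
servo_tool(targets=[[[-0.0005,0.001,0],[0.01,0,0]],[[-0.0005,0.002,0],[0.02,0,0]],[[-0.0005,0.003,0],[0.02,0,0]],[[-0.0005,0.003,0],[0.02,0,0]]])

```text
time_s: 17.7
position: [0.432, -0.2422, 0.0618]
tcp_rot: [[0.075, 0.997, 0.036], [0.997, -0.075, -0.002], [0.001, 0.036, -0.999]]
force: [-4.2, -5.0, 4.0]
opening: 0.113
```

Request:
servo_tool(targets=[[[0,0.001,0],[0.01,0,0]],[[0,0.002,0],[0.02,0,0]],[[0,0.002,0],[0.02,0,0]]])

```text
time_s: 18.08
position: [0.4358, -0.2427, 0.0619]
tcp_rot: [[0.077, 0.997, 0.019], [0.997, -0.077, -0.001], [0.0, 0.019, -1.0]]
force: [-0.0, -5.5, 1.3]
opening: 0.106
```

```bash
python3 - <<'E'
from h import *
from rig import telemetry
did([-.0005,.003,0],[.02,0,0]);did([0,.002,0],[.02,0,0]); s=telemetry.read_state();print(s['force'],s['moment'],s['opening'])
fr(*cmd());fr(s['position'],s['tcp_rot'])
E
```

```text
[-0.0119 -5.5223  1.2955] [-0.895   0.4192 -0.1517] 0.1055372095647234
foot mm x 2.8 s -18.2 z 0.4 lean 0.020
foot mm x 1.6 s -17.7 z -0.1 lean 0.019
```

Fx peaked and then fell to zero as the rail moved to about upright, so the clips have probably snapped. I'll straighten to lean 0 and press lightly against the posts.

Request:
servo_tool(targets=[[[0,0,0],[0.01,0,0]],[[0,0.0,0],[0.02,0,0]],[[0,0.001,0],[0.02,0,0]],[[0,0.001,0],[0.02,0,0]]])

```text
time_s: 18.58
position: [0.4346, -0.2426, 0.0618]
tcp_rot: [[0.076, 0.997, -0.005], [0.997, -0.076, 0.001], [0.001, -0.005, -1.0]]
force: [-6.4, -7.1, 3.1]
opening: 0.112
```

Request:
servo_tool(targets=[[[0,0.0015,0],[0,0,0]],[[0,0.003,0],[0,0,0]],[[0,0.003,0],[0,0,0]]])

```text
time_s: 18.95
position: [0.4345, -0.2424, 0.0618]
tcp_rot: [[0.074, 0.997, -0.011], [0.997, -0.074, 0.002], [0.001, -0.011, -1.0]]
force: [-13.7, -9.6, 8.5]
opening: 0.112
```

```bash
python3 - <<'E'
from h import *
from rig import telemetry,eyes
import cv2
did([0,.001,0],[.02,0,0]);did([0,.003,0],[0,0,0]); s=telemetry.read_state();print(s['force'],s['moment'],s['opening'])
fr(*cmd());fr(s['position'],s['tcp_rot'])
w=eyes.capture("wrist")["pixels"];cv2.imwrite("pics/w10.png",w);d=eyes.capture("side")["pixels"];cv2.imwrite("pics/d10.png",d)
E=WE(s['position'],s['tcp_rot'])
o=np.zeros((600,800,3),np.uint8)
o[:,:480]=cv2.resize(w[60:235,250:390],(480,600),interpolation=cv2.INTER_CUBIC)
o[:400,480:]=cv2.resize(d[130:205,295:355],(320,400),interpolation=cv2.INTER_CUBIC)
cv2.imwrite("pics/v10.png",o)
E
```

```text
[-13.6705  -9.5863   8.5467] [-1.5923  2.3666 -0.2281] 0.11153590324535212
foot mm x 5.8 s -18.2 z 0.4 lean 0.000
foot mm x -1.2 s -17.5 z -0.2 lean -0.011
```

View pics/v10.png

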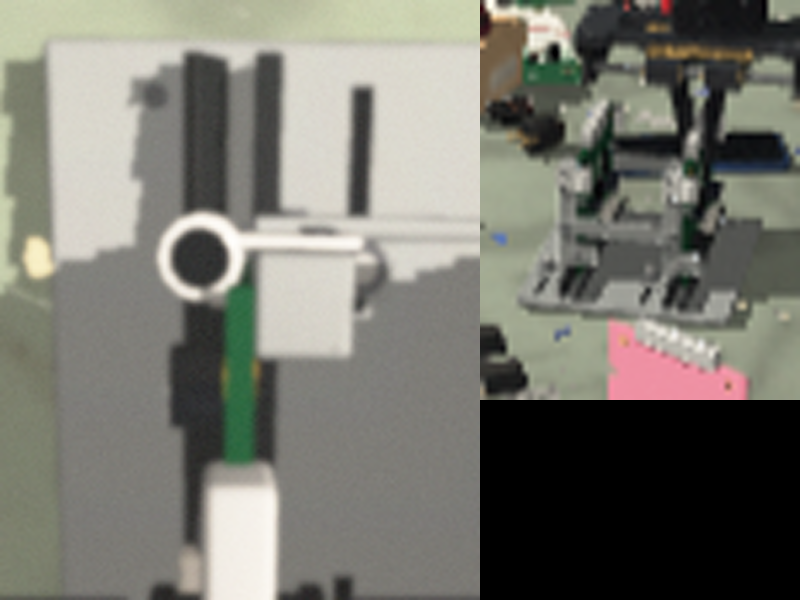

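The left nose now sits over the board's face and the plate is flat on the post. Tool yaw matches the rack, so the right side must be in too. I'll unload, then open.

Request:
servo_tool(targets=[[[-0.001,-0.002,-0.0003],[0,0,0]],[[-0.002,-0.0045,-0.0006],[0,0,0]],[[-0.002,-0.0045,-0.0006],[0,0,0]]])

```text
time_s: 19.42
position: [0.4346, -0.243, 0.0621]
tcp_rot: [[0.078, 0.997, -0.002], [0.997, -0.078, 0.003], [0.003, -0.002, -1.0]]
force: [-0.3, 1.5, -1.8]
opening: 0.116
```

Request:
servo_tool(targets=[[[0,0,0],[0,0,0]],[[0,0,0],[0,0,0]],[[0,0,0],[0,0,0]],[[0,0,0],[0,0,0]],[[0,0,0],[0,0,0]],[[0,0,0],[0,0,0]]], gripper=0.045)

```text
time_s: 20.18
position: [0.4357, -0.2449, 0.0628]
tcp_rot: [[0.077, 0.997, 0.0], [0.997, -0.077, -0.0], [-0.0, 0.0, -1.0]]
force: [0.2, -0.5, 0.4]
opening: 0.514
```

Released cleanly with forces near zero. I'll retract straight up.

Request:
servo_tool(targets=[[[0,0,-0.01],[0,0,0]],[[0,0,-0.03],[0,0,0]],[[0,0,-0.06],[0,0,0]],[[0,0,-0.1],[0,0,0]],[[0,0,-0.14],[0,0,0]],[[0,0,-0.16],[0,0,0]],[[0,0,-0.16],[0,0,0]],[[0,0,-0.16],[0,0,0]]])

```text
time_s: 21.18
position: [0.435, -0.2442, 0.2221]
tcp_rot: [[0.077, 0.997, -0.001], [0.997, -0.077, 0.001], [0.001, -0.001, -1.0]]
force: [0.6, 0.6, -0.1]
opening: 0.518
```

```bash
python3 - <<'E'
from h import *
from rig import telemetry,eyes
import cv2
did([-.002,-.0045,-.0006],[0,0,0]);did([0,0,-.16],[0,0,0]); s=telemetry.read_state();print(s['position'],s['force'],s['time_s'])
# move so the wrist camera sees the whole rack: go to the right is blocked by palm; shift tool -y(world)
goal(cmd()[0]+np.array([-.03,-.10,.0]),cmd()[1])
E
```

```text
[ 0.435  -0.2442  0.2221] [ 0.5954  0.5562 -0.0889] 21.175
row [-0.102, -0.0222, 0.0] [0.0, 0.0, 0.0] dist 0.10440306508910548 0.0
```

No picture views remain, so I'll check the right end numerically from a shifted pose.

Request:
servo_tool(targets=[[[-0.03,-0.006,0],[0,0,0]],[[-0.07,-0.015,0],[0,0,0]],[[-0.1,-0.022,0],[0,0,0]],[[-0.102,-0.022,0],[0,0,0]],[[-0.102,-0.022,0],[0,0,0]],[[-0.102,-0.022,0],[0,0,0]]])

```text
time_s: 21.92
position: [0.4058, -0.3433, 0.2222]
tcp_rot: [[0.076, 0.997, -0.001], [0.997, -0.076, 0.001], [0.001, -0.001, -1.0]]
force: [0.1, -0.2, -0.6]
opening: 0.52
```

```bash
python3 - <<'E'
from h import *
from rig import telemetry,eyes
import cv2
did([-.102,-.022,0],[0,0,0]); s=telemetry.read_state();print(s['position'],s['force'],s['time_s'])
w=eyes.capture("wrist")["pixels"];cv2.imwrite("pics/w11.png",w);E=WE(s['position'],s['tcp_rot'])
c=w.astype(int);g=(c[...,1]>c[...,2]+18)&(c[...,1]>c[...,0]+10)&(c[...,1]<130)
# expected plate top ends for seated board, s=-17.5
z=np.array([0,0,.104])
for sy in (.0425,-.0775): print("expected end",proj(WK,E,O+UY*sy+z)[0])
for r in range(60,235,5):
    q=np.where(g[r,300:400])[0]+300
    # x in rack frame at top height of each green run
    if len(q): 
        runs=np.split(q,np.where(np.diff(q)>1)[0]+1)
        print(r,[(int(a[0]),int(a[-1]),round(float((back(WK,E,((a[0]+a[-1])/2,r),.116)-O)@UX*1e3),1),round(float((back(WK,E,(a.mean(),r),.116)-O)@UY*1e3),1)) for a in runs if len(a)>1])
E
```

```text
[ 0.4058 -0.3433  0.2222] [ 0.0728 -0.1927 -0.5903] 21.925
expected end [343.6587   8.0259]
expected end [341.0027 146.3592]
125 [(337, 342, -1.8, -57.2)]
130 [(338, 342, -1.3, -61.9)]
135 [(338, 342, -1.2, -66.6)]
140 [(337, 341, -2.0, -71.4)]
145 [(338, 341, -1.5, -76.2)]
```

```bash
python3 - <<'E'
from h import *
import cv2
w=cv2.imread("pics/w11.png");E=WE(np.array([.4058,-.3433,.2222]),tool(-4.36))
c=w.astype(int);g=(c[...,1]>c[...,2]+18)&(c[...,1]>c[...,0]+10)&(c[...,1]<130)
for r in range(4,60,6):
    q=np.where(g[r,325:360])[0]+325
    if len(q): print(r,q[0],q[-1],[round(float(v)*1e3,1) for v in ((back(WK,E,(q.mean(),r),.116)-O)@UX,(back(WK,E,(q.mean(),r),.116)-O)@UY)])
m=w.mean(2)
# bright ring (nose top) search: Hough on upscaled patches at left and right
for nm,s in (("L",.0465),("R",-.0815)):
    q=proj(WK,E,O+UX*-.006+UY*s+np.array([0,0,.099]))[0]; x0,y0=int(q[0])-25,max(int(q[1])-22,0)
    p=cv2.resize(m[y0:y0+44,x0:x0+50].astype(np.uint8),None,fx=6,fy=6,interpolation=cv2.INTER_CUBIC)
    h=cv2.HoughCircles(p,cv2.HOUGH_GRADIENT,1,40,param1=120,param2=18,minRadius=30,maxRadius=75)
    print(nm,"expected",q,"mean patch",p.mean())
    if h is not None:
        for a in h[0][:4]:
            u=(a[0]/6+x0,a[1]/6+y0);b=back(WK,E,u,.111)-O;print("  circle px",np.round(u,1),"r",a[2]/6,"x,s mm",b@UX*1e3,b@UY*1e3)
E
```

```text
16 341 345 [-0.4, 36.1]
22 340 345 [-0.7, 31.3]
28 341 345 [-0.2, 26.5]
34 340 345 [-0.5, 21.7]
L expected [336.5415   4.5858] mean patch 128.88098484848484
  circle px [334.6   7.2] r 6.183333 x,s mm -7.697259467290921 44.40089932283472
R expected [334.5135 149.8207] mean patch 117.44319444444444
```

```bash
python3 - <<'E'
import cv2
m=cv2.imread("pics/w11.png").mean(2).astype(int)
for r in range(134,172,2): print(r,' '.join('%3d'%v for v in m[r,318:366]))
E
```

```text
134 118 116 117 114 117 115 105  79  52  43  42  38  43  56  73  75  60  49  43  51  57  68  70  76  86  95  98  98 101  97 104 105 111 110 108 101  89  90  89  96  98 107 113 113 113 115 115 115
136 115 118 115 115 116 113 104  77  52  40  42  38  41  63  83  79  60  47  49  57  58  66  72  76  88 106 112 114 114 114 115 118 116 112 104  94  89  89  90  86  85  95 104 107 112 114 114 113
138 112 116 113 115 117 115 102  76  48  43  38  39  42  65  87  86  68  58  49  50  59  64  71  77 109 138 154 157 157 160 160 160 157 157 158 157 157 159 144 121 101  90  95 103 110 113 113 116
140 114 113 117 116 117 113 101  76  51  41  40  41  45  68  92 106 107  98  81  61  61  67  67  82 126 168 190 197 196 195 196 196 196 197 195 197 201 194 165 129 105  90  92 103 112 114 114 115
142 114 111 109 114 114 108  97  70  49  40  43  41  46  67  93 113 116 109  89  62  58  65  72  88 129 172 194 194 197 197 196 197 198 198 199 198 202 192 156 112  90  88  98 105 110 112 111 114
144  96  90  90 104 109 109  93  67  51  45  42  49  64  82 102 113 111 104  84  60  59  65  72  90 129 173 191 196 193 
[... 1923 characters left out ...]
 105 105 110 114 117 129 133 136 139 148 155 152 157 156 156 157 159 161 164 161 166 170 174 175 175 175 177 174
166 103 104 100 100 102 104 138 186 211 216 204 162 119 104 102 103 105 103 106 111 124 136 147 151 152 157 158 161 161 162 163 162 162 163 164 167 172 170 170 173 176 176 177 176 177 176 176 174
168 100 102  99  98  97  99 114 147 193 210 204 164 120 104 104 109 110 113 116 128 146 155 160 159 159 161 163 160 163 163 164 161 161 161 162 165 166 168 166 171 172 172 176 173 177 178 177 175
170 102  97  99  96  99 101 101 115 152 192 197 163 131 121 128 138 148 155 153 156 160 158 158 160 158 157 161 160 160 162 161 161 160 161 160 161 164 165 168 168 169 168 169 174 173 174 173 171
```

Right end: the plate is flush on its post, with the right nose in front of it at the same 5.4 mm centre distance as on the left. Handing in.

```bash
python3 -c "
from rig import order,telemetry
s=telemetry.read_state();print(s['time_s'],s['force'])
print(order.hand_in())"
```

```text
21.975 [-0.31830204  0.31785192 -0.26487585]
the job is handed in; nothing more can be done
None
```

The large board is clipped upright into the front slot of the rack, component side to the front. The gripper has let go and is clear of everything, and I handed the job in at 22 s. No verdict came back.

**How it went:**
- **Grasp:** The first close missed the rail, because the fingers end about 39 mm short of the reported TCP. I corrected for this from the pictures, and the second close held it (9.8 mm opening on the 10 mm rail).
- **Into the groove:** I lowered the foot with the board leaning 0.35 rad. Touching the floor briefly gave about 12 N.
- **End stop:** I slid the board left and felt the stop at about 6 N.
- **Swing and clips:** I swung it upright and the push force fell from 7 N to zero as it passed the clips. I then pressed lightly against the posts, with about 14 N to the rear. Forces were near zero after release.

**Last checks:**
- **Left side:** A picture taken just before release shows the clip nose over the board's face and the plate flat on its post.
- **Right side:** I had used all 12 picture views, so I checked this from pixel values after retracting. The plate is flush on its post, and the nose sits in front of it at about the same distance as on the left in that picture (5.3 against 5.5 mm).
- **Disagreements:** The two plate ends differ by about 1 mm in depth, which I put down to an error of about half a degree in my rack angle. The automatic circle search on the last picture put the left nose about 7 mm in front of the plate and did not find the right nose.
- **Not checked at the end:** I did not check the clip angles directly. I also did not look again at the small board or the other things on the bench, though no contact with them was felt.

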